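Stand the kit carton heavy end down and clamp it in the strapping jig

ROBOT

A 6-joint arm with a two-finger parallel gripper is mounted at the origin on the work surface. World frame = base frame: x ahead of the robot, y to its left, z up, the work surface at z = 0. Lengths are in m, angles in rad, forces in N, time in s.
With the tool pointing down it reaches from about 0.35 to 0.775 m from the base axis. Payload 5.5 kg.
Tool frame: the origin (TCP) lies midway between the tips of the shut fingers; the grasp point (between the pads) lies behind it (env.grip_point_offset is the z of the grasp point in the tool frame, in m); z points along the fingers, y is the direction in which the jaws open and shut (so a half turn about z gives the same grasp; the last joint's range is limited). The gripper opens to 85 mm and grips with 20 to 120 N. Pads are 22 mm wide; open, the fingers measure 114 mm over their backs; the gripper's body (76 mm by 85 mm) begins 54 mm behind the grasp point. The pads swing forward as they close: fully open they stand 13 mm farther back than shut.
Start: joints at [-1.384, 0.313, 0.046, 1.304, 0, 1.431], TCP at [0.185, -0.545, 0.231] pointing down, gripper open.
Joint ranges: [-2.76, 2.76], [-0.86, 1.69], [-1.03, 1.26], [-2.2, 2.34], [-1.47, 1.5], [-3.14, 3.14]. Speed limits (rad/s): [2.57, 2.57, 3.14, 3.14, 3.14, 3.14].

INTERFACE

Orientations are given as a unit quaternion [w, x, y, z].
In Python, from workcell import env, viewer gives the robot as it stands. The module is installed in compiled form; this text tells all that it offers.
- The arm moves only by the shell command python3 -m inch 'ROWS' [OPENING] [FORCE]. ROWS is JSON, a list of rows, each a list of 2 entries, a list of its own where there are three numbers: the shift along the tool's x, y, z in m, then the turn about the tool's z in degrees. In form: [[[tx, ty, tz], spin], ...]. A call has 1 to 5 rows; each row is the pose to reach, as a shift and turn from the pose measured when the call began, along the tool's axes at that moment; what a row does not reach only later rows make up. A row lasts 1/12 s, in which the tool goes at most 41.7 mm and 7.16 degrees, less where a joint would pass 70% of its speed; a pose out of reach is approached as far as the arm can. A call with a gripper value outside its range is refused whole. OPENING is the closure, from 0 (fully open) to 1 (shut), set as the call begins (- or left out, the last holds). The fingers move at their own pace and stop on an object; FORCE is the grip in N (left out, the last holds). Time passes only in rows, so rows that repeat a pose let the fingers close. It gives the time, the measured TCP pose, the force and the opening at its end, in the units of the state.
- env.get_state(): the state, without advancing time (a new reading comes with each control period).
- viewer.read_camera(name): name is "side" or "top" or "wrist"; returns a dict with "image" (480x640x3 uint8, red, green, blue), "depth" (480x640 float32, m along the optical axis (not along the pixel's ray), 0 where there is no reading), "vertical_fov" (degrees; the focal length in pixels is half the picture's height over the tangent of half this angle, whatever the lens; pixels are square), "cx", "cy" (the principal point, pixels), "R" (3x3) and "t" (3): a world point X has camera coordinates R X + t; the wrist camera has in their place "T_tool_cam" (4x4, takes a point from camera to tool coordinates, whose origin is the TCP and whose axes are the flange's). Camera axes: x right, y down, z forward; pixel columns grow to the right and rows downward; lengths in m; the calibration is good to about 2 mm. A picture is of the moment at which its call begins: read the wrist's pose just before it.
- env.hand_in(): hands the job in, once; it reports no verdict.
The state is a dict: "clock": time; "joint_pos": joint angles; "qvel": joint speeds; "tau": joint torques, N m; "tcp_pos": TCP position; "orientation": TCP orientation; "wrist_force": force on the tool from outside, world axes, zero at the start; "ft_torque": the same for the moment, N m; "finger_gap": finger opening in m.
Only numpy, scipy, OpenCV 4.12 (cv2) and the standard library are available. Lean on these libraries where they do the work, as an engineer would, in place of code of your own. Each camera call takes 0.05 s, during which the arm holds its last target. There are 200 camera calls.

TASK

The kit carton on the packing bench has its metal parts packed at one end, which cannot be told by looking, only by lifting it and noting how it tips. Stand it upright with the heavy end down on the base plate of the strapping jig, in the middle between the two jaws and square to them; then push the sliding jaw up against it and flip the cam lever over, all the way, to lock the jaw. Leave the other things on the bench where they are.

Things in the scene. Friction and masses are not known exactly. Their poses are not given: they have to be found in the camera images.
- carton_mid (a point): Centre of the closed brown kit carton, 180 x 56 x 56 mm, 0.45 to 0.6 kg, stiff, first lying on the bench; x along its length, y and z square to the sides. Ends look alike. One half holds metal parts, the other foam (1 mm of play): centre of mass 33 mm from the middle, towards +x or -x, by chance. Pinched lightly (6 N) across its sides near the light end and lifted, it pivots between the pads.
- jig_bay (a point): Point on top of the fixed jig's base plate (8 mm above the bench), midway between the fully open jaws. z up; y points from the fixed to the sliding jaw. The fixed jaw is a plywood board, face at y = -50 mm, x from -50 to +50 mm, 14 mm thick, top 72 mm above the plate. The plate spans x -60 to +60, y -75 to +230 mm.
- jaw (a joint): Travel (m) of the sliding jaw towards the fixed jaw, along the jig's -y: 0 open (gap 100 mm), 0.06 end stop (gap 40 mm); starts at 0 to 0.02; 0.044 clamps the 56 mm carton. A board like the fixed jaw, with a grey carriage behind it. About 2 N of friction while the cam lever is free; the locked lever holds it.
- carriage_end (a point): Middle of the flat end face of the grey carriage, where to push the sliding jaw. The face is 64 mm wide (x), 34 mm high, its top 36 mm above the plate. y points out of the face, away from the jaws; x and z as the jig's. Moves with the jaw.
- cam_lever (a joint): Cam lever on the carriage (rad): 0 is free, handle up and leaning 0.35 away from the robot (jig's +x); it swings over the top towards the robot (jig's -x); at 1.85, its stop, it lies nearly level and is locked. Starts at 0 to 0.25. Stays where left; 0.06 N m of friction, and up to 0.4 N m as the cam bites over the last 0.4 rad.
- lever_tip (a point): End of the lever's round black handle (20 mm thick, 39 mm long), 94 mm from the pivot; the handle is a straight bar from the pivot to this point.
- lever_pivot (a point): Pivot axis of the cam lever, 26 mm above the jig's base plate, in the carriage 50 mm back from carriage_end towards the jaws; the axis lies along the jig's y. It moves with the jaw.
- tape_gun: Bystander: black tape dispenser, 150 mm long, origin under its centre.
- tape_roll: Bystander: roll of brown tape lying flat, 100 mm across, 48 mm high, origin under its centre.
- small_carton: Bystander: small closed carton 110 x 80 x 60 mm, origin under its centre.
Not all that is in view belongs to the job. Leave any green or pink look-alike of the part that bears carton_mid alone.

How it is judged:
On the way, in this order (a step that is already met when the one before it is completed fails the run):
1. the carton stands upright, heavy end down, on the jig's plate between the jaws ((angle between carton_mid's own x axis and vertical below 0.12 rad or angle between carton_mid's own x axis and vertical above 3.02 rad) and height (world z) of parts_pack_c0 below 0.075 m and z of carton_mid in the frame of jig_bay below 0.096 m and x of carton_mid in the frame of jig_bay between -0.03 and 0.03 m and y of carton_mid in the frame of jig_bay between -0.03 and 0.03 m), for 0.2 s.
2. the sliding jaw is up against the carton (value of joint jaw above 0.04 m), for 0.1 s.
3. the cam lever is flipped over to its stop (value of joint cam_lever above 1.7 rad), for 0.1 s.
At the end, for the whole second after the job is handed in: The carton stands at rest on the jig's plate, within 0.08 rad of upright, its heavy end down, its middle within 30 mm of the jaws' centre line; the jaws have closed on it (gap 52 to 60 mm, carton against the fixed jaw) and the cam lever is over, past 1.7 of 1.85 rad ((angle between carton_mid's own x axis and vertical below 0.08 rad or angle between carton_mid's own x axis and vertical above 3.06 rad) and height (world z) of parts_pack_c0 below 0.075 m and z of carton_mid in the frame of jig_bay between 0.084 and 0.096 m and x of carton_mid in the frame of jig_bay between -0.03 and 0.03 m and y of carton_mid in the frame of jig_bay between -0.027 and -0.017 m and value of joint jaw between 0.04 and 0.048 m and value of joint cam_lever above 1.7 rad and linear speed of carton below 0.02 m/s); the robot touches nothing.
It fails at once if the tape dispenser is disturbed (distance of tape_gun from where it was at the start of the episode above 0.03 m).
It fails at once if the tape roll is disturbed (distance of tape_roll from where it was at the start of the episode above 0.03 m).
It fails at once if the small carton is disturbed (distance of small_carton from where it was at the start of the episode above 0.03 m).
It also fails if it takes over 72 s, if anything falls off the work surface, if the arm or the gripper's body presses on something with over 40 N, if the wrist force passes 120 N, or if a joint passes its speed limit or range.

## Working session

There is one attempt and no reset: what is moved stays moved. The work goes in short steps, Python scripts to look and compute and a shell command to move; the robot and the scene stay as the last step left them, time stands still between calls to the robot, and variables do not carry over. Pictures are saved under pics/ and viewed, on a budget of 10 in all, crops included, one or two more only if the job needs it, and the job is handed in when it is done.

```bash
mkdir -p pics; cat > h.py <<'E'
import numpy as np, cv2
from workcell import env, viewer
from scipy.spatial.transform import Rotation as Ro
def cam(n):
    s=env.get_state(); d=viewer.read_camera(n)
    f=240/np.tan(np.radians(d["vertical_fov"])/2); d["f"]=f
    if n=="wrist":
        T=np.array(d["T_tool_cam"]); q=s["orientation"]; Rt=Ro.from_quat([q[1],q[2],q[3],q[0]]).as_matrix()
        d["Rwc"]=Rt@T[:3,:3]; d["c"]=Rt@T[:3,3]+np.array(s["tcp_pos"])
    else:
        R=np.array(d["R"]); d["Rwc"]=R.T; d["c"]=-R.T@np.array(d["t"])
    return d
def cloud(d):
    v,u=np.mgrid[:480,:640]; z=d["depth"]
    P=np.stack([(u-d["cx"])/d["f"]*z,(v-d["cy"])/d["f"]*z,z],-1)
    return P@d["Rwc"].T+d["c"]
def ray(d,u,v,z):
    r=d["Rwc"]@np.array([(u-d["cx"])/d["f"],(v-d["cy"])/d["f"],1]); return d["c"]+r*(z-d["c"][2])/r[2]
def totool(p):
    s=env.get_state(); q=s["orientation"]; return Ro.from_quat([q[1],q[2],q[3],q[0]]).as_matrix().T@(np.array(p)-s["tcp_pos"])
def save(d,name): cv2.imwrite("pics/"+name,d["image"][...,::-1])
E
python3 - <<'E'
from h import *
print(env.get_state(), env.grip_point_offset)
for n in("top","side"):
    d=cam(n); save(d,n+"1.png"); print(n,d["c"],d["Rwc"],d["f"])
    np.savez("/tmp/"+n,P=cloud(d),im=d["image"])
E
```

```text
{'clock': 0.0, 'joint_pos': array([-1.38360644e+00,  3.13985596e-01,  4.49746541e-02,  1.30358030e+00,
        7.32337346e-06,  1.43122647e+00]), 'qvel': array([-1.00646374e-03,  1.15879059e-03,  8.84653894e-05,  1.35545335e-03,
       -8.85315864e-04,  1.52691291e-03]), 'tau': array([-1.28186235e-03, -4.80622852e+01,  2.98533618e+01,  1.93934399e-02,
       -8.84276255e-05,  2.72478573e-06]), 'tcp_pos': array([ 0.18447579, -0.54407177,  0.23041551]), 'orientation': array([-8.97290878e-04,  9.86682774e-01,  1.62653923e-01, -1.77058241e-05]), 'wrist_force': array([-0.0431016 , -0.08679565,  0.3059754 ]), 'ft_torque': array([-0.00728291,  0.00743523,  0.01677084]), 'finger_gap': 0.08539592695953571} -0.0187
top [ 0.3809467  -0.03726116  0.94647395] [[ 0.00833841 -0.97494507  0.22228939]
 [-0.99995511 -0.00712948  0.00624043]
 [-0.00449927 -0.22233145 -0.97496076]] 435.9224562563756
side [0.48087642 0.59807565 0.80599716] [[-0.98869453 -0.1144759   0.09684213]
 [-0.14953089  0.70485431 -0.69341252]
 [ 0.01111943 -0.70005405 -0.71400328]] 497.47407599378477
```

View pics/top1.png

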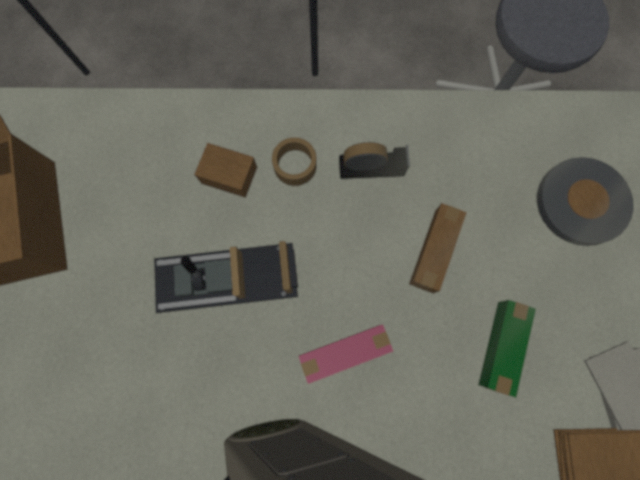

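View pics/side1.png

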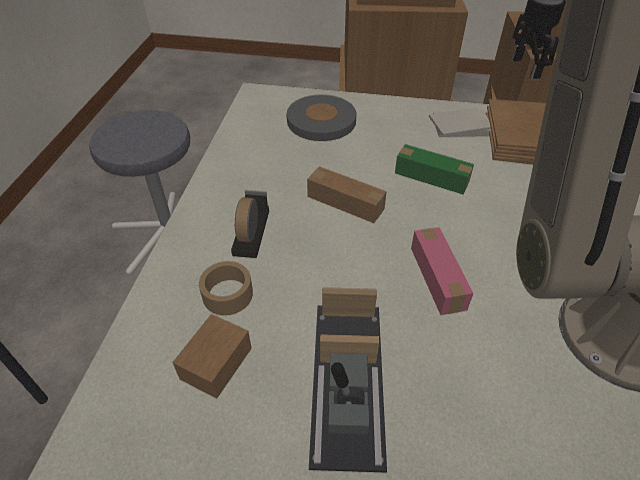

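The candidates for the kit carton in the top view are:
- brown long carton (438,248)
- pink one (346,353), a look-alike
- green one (508,348), a look-alike
- small brown carton (226,170), a bystander

I choose the brown long one at (438,248). In the side view it is at (346,194). The jig is at (225,277) in the top view, with its sliding jaw at (237,272) and its lever at (190,266).

```bash
python3 - <<'E'
from h import *
D=np.load("/tmp/top.npz"); P,im=D["P"],D["im"]; S=np.load("/tmp/side.npz"); Q,ims=S["P"],S["im"]
def rect(P,box,z0,z1,name):
    u0,v0,u1,v1=box; m=np.zeros(P.shape[:2],np.uint8)
    m[v0:v1,u0:u1]=1; m&=((P[...,2]>z0)&(P[...,2]<z1)).astype(np.uint8)
    X=P[m>0]; r=cv2.minAreaRect(X[:,:2].astype(np.float32)*1000); print(name,len(X),np.round(r[0],1),np.round(r[1],1),r[2],"z",np.round(np.percentile(X[:,2],[5,50,95]),4)); 
rect(P,(400,195,475,300),.045,.07,"carton T"); rect(Q,(295,160,395,228),.045,.07,"carton S")
rect(P,(275,235,302,300),.065,.1,"fixed T"); rect(Q,(315,282,382,322),.065,.1,"fixed S")
rect(P,(225,240,248,305),.065,.1,"slide T"); rect(Q,(315,330,385,368),.065,.1,"slide S")
rect(P,(145,235,305,320),.004,.02,"plate T");rect(Q,(305,300,395,475),.004,.02,"plate S")
rect(P,(165,240,235,300),.038,.05,"carriage T"); rect(Q,(320,345,380,440),.038,.05,"carriage S")
rect(P,(175,250,205,290),.07,.2,"lever T"); rect(Q,(320,345,380,420),.09,.2,"lever S")
rect(P,(190,140,260,200),.04,.08,"smallc T");rect(P,(270,135,320,190),.03,.08,"roll T");rect(P,(335,135,415,185),.02,.2,"gun T")
big=cv2.resize(np.hstack([im[190:300,390:490],im[230:330,145:305][:, :].copy()[:100] if 0 else cv2.resize(im[230:320,145:305],(196,110))]),None,fx=2.6,fy=2.6)
cv2.imwrite("pics/crop.png",big[...,::-1])
E
```

```text
carton T 2371 [ 567.1 -285.1] [ 57.2 182.2] 68.43983459472656 z [0.0525 0.0556 0.0582]
carton S 1516 [ 567.8 -284.4] [ 61.8 183. ] 68.57551574707031 z [0.0484 0.0567 0.0593]
fixed T 363 [521.1  38.3] [100.3  14.2] 6.966442108154297 z [0.0748 0.0794 0.0819]
fixed S 592 [521.1  39.4] [99.5 17.5] 6.391678333282471 z [0.0668 0.0793 0.0824]
slide T 396 [508.6 137.9] [99.3 15. ] 6.906278133392334 z [0.0703 0.0791 0.0819]
slide S 681 [508.7 138.6] [98.9 16.9] 6.98220682144165 z [0.0671 0.0796 0.0825]
plate T 4710 [508.3 179.8] [181.4 349.3] 0.4477249085903168 z [0.0052 0.0081 0.0127]
plate S 6931 [500.5 164.5] [167.3 329.7] 7.00826358795166 z [0.0066 0.0093 0.0145]
carriage T 1344 [499.5 210.6] [ 64.5 119.4] 6.947906494140625 z [0.0404 0.0435 0.0465]
carriage S 2195 [500.6 207. ] [ 98.9 129.7] 6.484294891357422 z [0.0413 0.0448 0.0476]
lever T 194 [513.4 220.6] [26.6 18.1] 6.200087547302246 z [0.0817 0.1204 0.1353]
lever S 302 [514.3 224.3] [27.2 18.4] 0.4471636414527893 z [0.093  0.1233 0.1361]
smallc T 1916 [740.7 176.6] [111.3  81.5] 72.330322265625 z [0.0498 0.0594 0.0623]
roll T 836 [763.8  25.7] [98.3 97.5] 1.4600013494491577 z [0.0335 0.0469 0.0499]
gun T 1894 [ 760.9 -150.8] [ 53.8 149.6] 3.2589478492736816 z [0.0208 0.0548 0.1077]
```

View pics/crop.png

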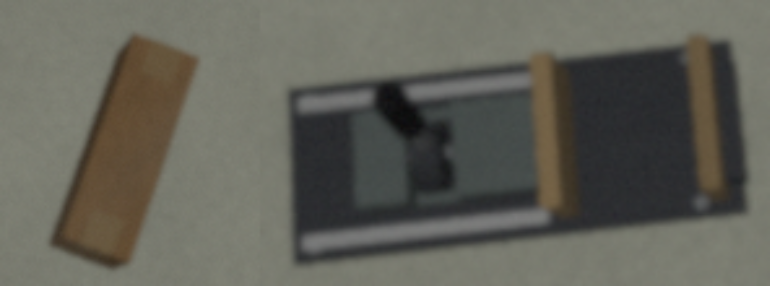

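The crop shows the long brown carton with tape patches at both ends (the right object), and the jig with the fixed jaw on the right, the sliding jaw in the middle and the black lever. The jig is yawed about 7°, with its bay at about (0.514, 0.095). The carton is at (0.567, -0.285) with its axis at -21.6°.

```bash
cat > p.py <<'E'
import sys
from h import *
x,y,z,yaw=map(float,sys.argv[1:5]); s=env.get_state(); q=s["orientation"]
R=Ro.from_quat([q[1],q[2],q[3],q[0]]).as_matrix(); cy=np.degrees(np.arctan2(R[1,0],R[0,0]))
print("tcp",np.round(s["tcp_pos"],4),"yaw",round(cy,2),"shift",np.round(R.T@(np.array([x,y,z])-s["tcp_pos"]),4),"spin",round((cy-yaw+180)%360-180,2),"gap",round(s["finger_gap"],4),"F",np.round(s["wrist_force"],2),"M",np.round(s["ft_torque"],3),"t",round(s["clock"],2),"j6",round(s["joint_pos"][5],2))
E
python3 -m inch '[[[0.4455,-0.1225,0],40],[[0.4455,-0.1225,0],40],[[0.4455,-0.1225,0],40],[[0.4455,-0.1225,0],40],[[0.4455,-0.1225,0],40]]'; python3 p.py .567 -.285 .13 -21.6
```

```text
clock: 0.52
tcp_pos: [0.3457, -0.4351, 0.2307]
orientation: [-0.001, 0.992, -0.129, -0.0]
wrist_force: [1.4, -1.6, 0.5]
finger_gap: 0.0857
tcp [ 0.3457 -0.4351  0.2307] yaw -14.84 shift [ 0.1756 -0.2016  0.1008] spin 6.76 gap 0.0857 F [ 1.41 -1.59  0.46] M [-0.05  -0.072  0.049] t 0.52 j6 2.36
```

```bash

python3 -m inch '[[[0.1756,-0.2016,0],-35],[[0.1756,-0.2016,0],-35],[[0.1756,-0.2016,0],-35],[[0.1756,-0.2016,0],-35],[[0.1756,-0.2016,0],-35]]' >/dev/null
for i in 1 2 3; do python3 -m inch '[[[0,0,0],-35],[[0,0,0],-35],[[0,0,0],-35],[[0,0,0],-35],[[0,0,0],-35]]'>/dev/null; done; python3 p.py .567 -.285 .1 158.4
```

```text
tcp [ 0.5177 -0.3167  0.2286] yaw 126.6 shift [-0.0047  0.0585  0.1285] spin -31.8 gap 0.0853 F [-0.05 -1.19  0.02] M [ 0.035  0.024 -0.017] t 2.18 j6 0.25
```

```bash

python3 -m inch '[[[-0.0047,0.0585,0.1285],-31.8],[[-0.0047,0.0585,0.1285],-31.8],[[-0.0047,0.0585,0.1285],-31.8],[[-0.0047,0.0585,0.1285],-31.8],[[-0.0047,0.0585,0.1285],-31.8]]' >/dev/null
python3 -m inch '[[[0,0,0],0],[[0,0,0],0]]' >/dev/null
python3 p.py .567 -.285 .006 158.4
python3 - <<'E'
from h import *
d=cam("wrist"); P=cloud(d); save(d,"w1.png")
m=((P[...,2]>.045)&(P[...,2]<.065)&(np.hypot(P[...,0]-.567,P[...,1]+.285)<.12))
# top face: brown colour
h=cv2.cvtColor(d["image"],cv2.COLOR_RGB2HSV); m&=(h[...,1]>70)
X=P[m]; print(len(X)); print(cv2.minAreaRect((X[:,:2]*1000).astype(np.float32)), np.median(X[:,2]))
E
```

```text
tcp [ 0.5639 -0.2806  0.0919] yaw 158.77 shift [-0.0062 -0.0036  0.0858] spin 0.37 gap 0.0855 F [-1.46  0.21 -0.38] M [-0.041 -0.047 -0.036] t 2.77 j6 -0.22
32351
((566.2444458007812, -283.8983154296875), (55.87274932861328, 181.79129028320312), 68.55159759521484) 0.056439707906835446
```

View pics/w1.png

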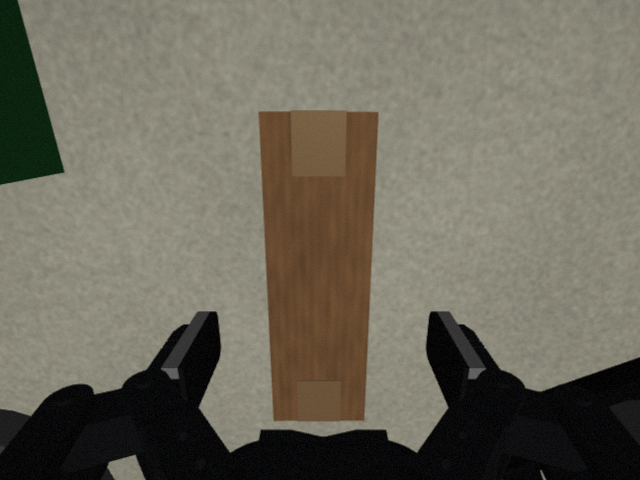

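The wrist view shows the carton centred between the open fingers, with its ends at (320,112) and (320,420) and its sides aligned with the tool. Next I descend, grip lightly at the middle and lift a little.

```bash

python3 -m inch '[[[-0.0037,-0.0024,0.03],0.3],[[-0.0037,-0.0024,0.06],0.3],[[-0.0037,-0.0024,0.085],0.3],[[-0.0037,-0.0024,0.085],0.3],[[-0.0037,-0.0024,0.085],0.3]]' >/dev/null
python3 p.py .5665 -.2842 .006 158.4
python3 -m inch '[[[0,0,0],0],[[0,0,0],0],[[0,0,0],0],[[0,0,0],0],[[0,0,0],0]]' 0.5 30 >/dev/null
python3 p.py .5665 -.2842 .006 158.4
python3 -m inch '[[[0,0,-0.004],0],[[0,0,-0.008],0],[[0,0,-0.012],0],[[0,0,-0.015],0],[[0,0,-0.015],0]]' >/dev/null
python3 -m inch '[[[0,0,0],0],[[0,0,0],0],[[0,0,0],0]]' >/dev/null
python3 p.py .5665 -.2842 .006 158.4
python3 - <<'E'
from h import *
d=cam("side"); P=cloud(d); a=np.array([.930,-.368])
hs=cv2.cvtColor(d["image"],cv2.COLOR_RGB2HSV)
X=P[(hs[...,1]>70)&(P[...,2]>.045)&(P[...,2]<.15)]; r=X[:,:2]-[.5665,-.2842]; s=r@a; w=np.abs(r@[.368,.930])<.026
for lo,hi in((-.09,-.06),(-.06,-.03),(.03,.06),(.06,.09)):
    k=w&(s>lo)&(s<hi); print(lo,k.sum(),np.round(np.median(X[k,2]),4) if k.any() else None)
E
```

```text
tcp [ 0.5647 -0.2835  0.0075] yaw 158.35 shift [-0.0019  0.      0.0015] spin -0.05 gap 0.0851 F [0.86 0.69 0.78] M [ 0.065 -0.082  0.036] t 3.23 j6 -0.22
tcp [ 0.5664 -0.2845  0.0101] yaw 158.35 shift [-0.      0.0003  0.0041] spin -0.05 gap 0.0554 F [-0.25  0.4   6.08] M [ 0.079  0.075 -0.046] t 3.65 j6 -0.22
tcp [ 0.5665 -0.2846  0.0253] yaw 158.34 shift [-0.0001  0.0003  0.0193] spin -0.06 gap 0.056 F [ 0.    0.21 -3.68] M [-0.043 -0.136 -0.   ] t 4.32 j6 -0.22
-0.09 295 0.0716
-0.06 221 0.072
0.03 94 0.0721
0.06 196 0.0726
```

The moment (-0.043, -0.136) at W ≈ 4.4 N puts the centre of mass about 33 mm towards the near end (-x). I'll confirm this by loosening the grip and watching which way it tips.

```bash
cat > tilt.py <<'E'
from h import *
d=cam("side"); P=cloud(d); a=np.array([.930,-.368]); g=np.array(env.get_state()["tcp_pos"])
hs=cv2.cvtColor(d["image"],cv2.COLOR_RGB2HSV)
X=P[(hs[...,1]>70)&(P[...,2]>.02)&(P[...,2]<.3)]; r=X[:,:2]-g[:2]; s=r@a; w=np.abs(r@[.368,.930])<.024
for lo in np.arange(-.14,.14,.02):
    k=w&(s>lo)&(s<lo+.02); print(round(lo,2),k.sum(),np.round(np.percentile(X[k,2],90),4) if k.any() else None,end=" | ")
print()
E
python3 -m inch '[[[0,0,0],0],[[0,0,0],0],[[0,0,0],0],[[0,0,0],0],[[0,0,0],0]]' - 20 >/dev/null
python3 p.py .5665 -.2842 .006 158.4; python3 tilt.py
python3 -m inch '[[[0,0,0],0],[[0,0,0],0],[[0,0,0],0],[[0,0,0],0],[[0,0,0],0]]' 0.33 20 >/dev/null
python3 p.py .5665 -.2842 .006 158.4; python3 tilt.py
```

```text
tcp [ 0.5665 -0.2846  0.0253] yaw 158.35 shift [-0.0001  0.0003  0.0193] spin -0.05 gap 0.0557 F [ 0.73 -0.07 -4.54] M [-0.076 -0.1   -0.011] t 4.78 j6 -0.22
-0.14 0 None | -0.12 0 None | -0.1 191 0.0734 | -0.08 119 0.0741 | -0.06 129 0.0739 | -0.04 149 0.2307 | -0.02 104 0.0744 | 0.0 20 0.0749 | 0.02 10 0.2635 | 0.04 67 0.0741 | 0.06 114 0.0743 | 0.08 58 0.0741 | 0.1 0 None | 0.12 0 None | 0.14 0 None | 
tcp [ 0.5668 -0.2849  0.0258] yaw 158.34 shift [0.0003 0.0004 0.0198] spin -0.06 gap 0.0574 F [-0.38 -0.04  0.46] M [ 0.011 -0.003 -0.035] t 5.25 j6 -0.22
-0.14 0 None | -0.12 0 None | -0.1 149 0.0583 | -0.08 124 0.0593 | -0.06 122 0.0588 | -0.04 144 0.2204 | -0.02 108 0.0587 | 0.0 29 0.0584 | 0.02 7 0.2425 | 0.04 47 0.0582 | 0.06 105 0.0593 | 0.08 59 0.0593 | 0.1 0 None | 0.12 0 None | 0.14 0 None |
```

Both moment readings agree that the heavy end is the near (-x) one. Next I re-grip 22 mm from the light (far) end.

```bash

python3 -m inch '[[[0,0,0],0],[[0,0,0],0],[[-0.03,0,0.008],0],[[-0.068,0,0.016],0],[[-0.068,0,0.016],0]]' 0 20 >/dev/null
python3 -m inch '[[[0,0,0],0],[[0,0,0],0]]' >/dev/null
python3 p.py .6297 -.3095 .010 158.4
python3 -m inch '[[[0,0,0],0],[[0,0,0],0],[[0,0,0],0],[[0,0,0],0],[[0,0,0],0]]' 0.5 20 >/dev/null
python3 p.py .6297 -.3095 .010 158.4
python3 -m inch '[[[0,0,-0.01],0],[[0,0,-0.02],0],[[0,0,-0.03],0],[[0,0,-0.04],0],[[0,0,-0.04],0]]' >/dev/null
python3 p.py .6297 -.3095 .010 158.4; python3 tilt.py
```

```text
tcp [ 0.6339 -0.3116  0.0034] yaw 158.37 shift [ 0.0048  0.0004 -0.0065] spin -0.03 gap 0.0856 F [-0.57  0.72  0.33] M [0.002 0.025 0.003] t 5.88 j6 -0.19
tcp [ 0.6334 -0.3113  0.0043] yaw 158.36 shift [ 0.0042  0.0003 -0.0056] spin -0.04 gap 0.0557 F [-1.93  3.03  2.77] M [ 0.161  0.428 -0.068] t 6.3 j6 -0.19
tcp [ 0.6356 -0.3128  0.0478] yaw 158.36 shift [0.0063 0.0007 0.0378] spin -0.04 gap 0.0558 F [ 0.73 -0.24 -0.3 ] M [-0.    -0.22  -0.062] t 6.72 j6 -0.19
-0.14 132 0.066 | -0.12 140 0.071 | -0.1 137 0.077 | -0.08 134 0.0825 | -0.06 135 0.0876 | -0.04 165 0.2477 | -0.02 109 0.0992 | 0.0 18 0.1034 | 0.02 0 None | 0.04 0 None | 0.06 0 None | 0.08 0 None | 0.1 0 None | 0.12 0 None | 0.14 0 None |
```

It pivots with the heavy end staying on the bench. I'll lift on, moving gently towards the heavy end.

```bash

python3 -m inch '[[[0,0,-0.015],0],[[0.005,0,-0.03],0],[[0.01,0,-0.045],0],[[0.015,0,-0.06],0],[[0.02,0,-0.07],0]]' >/dev/null
python3 p.py .6297 -.3095 .010 158.4; python3 tilt.py
python3 -m inch '[[[0.01,0,-0.015],0],[[0.02,0,-0.03],0],[[0.035,0,-0.045],0],[[0.05,0,-0.055],0],[[0.05,0,-0.055],0]]' >/dev/null
python3 -m inch '[[[0,0,-0.015],0],[[0,0,-0.03],0],[[0,0,-0.05],0],[[0,0,-0.07],0],[[0,0,-0.09],0]]' >/dev/null
python3 p.py .6297 -.3095 .010 158.4
python3 - <<'E'
from h import *
d=cam("side"); save(d,"s2.png")
E
```

```text
tcp [ 0.6176 -0.3062  0.1196] yaw 158.36 shift [-0.0133  0.0009  0.1095] spin -0.04 gap 0.0561 F [-0.68  0.89 -4.7 ] M [-0.163 -0.364  0.016] t 7.18 j6 -0.2
-0.14 0 None | -0.12 167 0.0577 | -0.1 190 0.0803 | -0.08 195 0.1043 | -0.06 196 0.1269 | -0.04 207 0.1514 | -0.02 175 0.1707 | 0.0 8 0.1706 | 0.02 3 0.1547 | 0.04 0 None | 0.06 0 None | 0.08 0 None | 0.1 0 None | 0.12 0 None | 0.14 0 None | 
tcp [ 0.5696 -0.2877  0.2702] yaw 158.34 shift [-0.0652  0.001   0.2599] spin -0.06 gap 0.0562 F [ 0.5   0.73 -3.71] M [-0.067 -0.18  -0.031] t 8.07 j6 -0.22
```

View pics/s2.png

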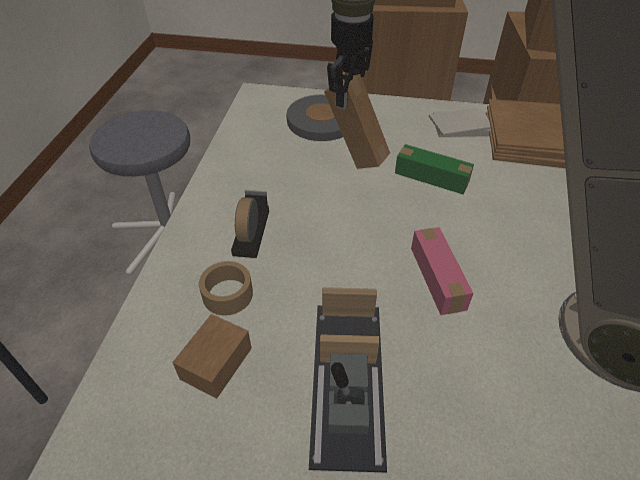

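The carton hangs from its light end but friction holds it at about a 20° lean: top at (345,95), bottom at (370,160). The bystanders are untouched. I'll lower it close to the bench, then ease the grip so it swings vertical.

```bash

python3 -m inch '[[[0,0,0.03],0],[[0,0,0.06],0],[[0,0,0.09],0],[[0,0,0.105],0],[[0,0,0.105],0]]' >/dev/null
python3 -m inch '[[[0,0,0],0],[[0,0,0],0],[[0,0,0],0]]' >/dev/null
python3 p.py .57 -.29 .15 158.4
python3 -m inch '[[[0,0,0],0],[[0,0,0],0],[[0,0,0],0]]' 0.36 >/dev/null
python3 p.py .57 -.29 .15 158.4
python3 -m inch '[[[0,0,0],0],[[0,0,0],0],[[0,0,0],0]]' 0.35 >/dev/null
python3 p.py .57 -.29 .15 158.4
python3 tilt.py
```

```text
tcp [ 0.5686 -0.2868  0.165 ] yaw 158.34 shift [-0.0026 -0.0026  0.015 ] spin -0.06 gap 0.0559 F [-0.19 -0.03 -3.98] M [-0.082 -0.176 -0.02 ] t 8.78 j6 -0.22
tcp [ 0.5692 -0.2872  0.1662] yaw 158.34 shift [-0.0018 -0.0024  0.0162] spin -0.06 gap 0.0558 F [-0.1   0.13 -5.12] M [-0.038 -0.22  -0.045] t 9.03 j6 -0.22
tcp [ 0.5694 -0.2873  0.1665] yaw 158.34 shift [-0.0016 -0.0024  0.0165] spin -0.06 gap 0.0556 F [-0.09 -0.03 -4.96] M [-0.036 -0.166  0.059] t 9.28 j6 -0.22
-0.14 0 None | -0.12 0 None | -0.1 91 0.0728 | -0.08 243 0.1101 | -0.06 254 0.1495 | -0.04 280 0.1897 | -0.02 203 0.218 | 0.0 12 0.2151 | 0.02 2 0.1985 | 0.04 2 0.1945 | 0.06 0 None | 0.08 0 None | 0.1 0 None | 0.12 0 None | 0.14 0 None |
```

```bash

python3 -m inch '[[[0,0,0],0],[[0,0,0],0],[[0,0,0],0]]' 0.345 >/dev/null
python3 p.py .57 -.29 .15 158.4
python3 -m inch '[[[0,0,0],0],[[0,0,0],0],[[0,0,0],0]]' 0.342 >/dev/null
python3 p.py .57 -.29 .15 158.4;python3 tilt.py
python3 -m inch '[[[0,0,0],0],[[0,0,0],0]]' 0.339 >/dev/null
python3 p.py .57 -.29 .15 158.4
python3 tilt.py
```

```text
tcp [ 0.5691 -0.2871  0.1662] yaw 158.34 shift [-0.0019 -0.0024  0.0162] spin -0.06 gap 0.0557 F [ 0.49 -0.24 -4.89] M [-0.025 -0.028 -0.02 ] t 9.58 j6 -0.22
tcp [ 0.5697 -0.2873  0.1671] yaw 158.35 shift [-0.0014 -0.0024  0.0171] spin -0.05 gap 0.0561 F [-0.39  0.52 -0.64] M [ 0.129 -0.054  0.01 ] t 9.83 j6 -0.22
-0.14 0 None | -0.12 0 None | -0.1 0 None | -0.08 0 None | -0.06 0 None | -0.04 1 0.2996 | -0.02 587 0.1794 | 0.0 32 0.1826 | 0.02 35 0.1826 | 0.04 14 0.1827 | 0.06 0 None | 0.08 0 None | 0.1 0 None | 0.12 0 None | 0.14 0 None | 
tcp [ 0.5699 -0.2873  0.1675] yaw 158.35 shift [-0.0012 -0.0025  0.0175] spin -0.05 gap 0.0562 F [0.11 1.34 0.82] M [ 0.2   -0.049  0.004] t 10.05 j6 -0.22
-0.14 0 None | -0.12 0 None | -0.1 0 None | -0.08 0 None | -0.06 0 None | -0.04 0 None | -0.02 583 0.1796 | 0.0 37 0.1827 | 0.02 35 0.1827 | 0.04 13 0.1826 | 0.06 0 None | 0.08 0 None | 0.1 0 None | 0.12 0 None | 0.14 0 None |
```

It swung upright and slid gently down to stand on the bench with its top at z 0.18. I'll re-grip it lower and firmer.

```bash

python3 -m inch '[[[0,0,0],0],[[0,0,0],0],[[0,0,0],0]]' 0.1 50 >/dev/null
python3 p.py .57 -.29 .128 158.4
python3 - <<'E'
from h import *
for n in("wrist","top"):
    d=cam(n); P=cloud(d); h=cv2.cvtColor(d["image"],cv2.COLOR_RGB2HSV)
    m=(h[...,1]>70)&(abs(P[...,2]-.18)<.007)&(np.hypot(P[...,0]-.57,P[...,1]+.287)<.08); X=P[m]
    print(n,len(X)); 
    if len(X)>20: print(cv2.minAreaRect((X[:,:2]*1000).astype(np.float32)), np.median(X[:,2]))
save(d,"t2.png")
E
```

```text
tcp [ 0.5699 -0.2874  0.1675] yaw 158.35 shift [-0.0012 -0.0025  0.0395] spin -0.05 gap 0.0766 F [1.07 0.01 0.08] M [-0.025  0.015 -0.008] t 10.35 j6 -0.22
wrist 15992
((584.4310302734375, -291.7967529296875), (99.37482452392578, 58.56489944458008), 70.43565368652344) 0.1805463893184867
top 209
((570.4970703125, -278.4065246582031), (39.78218460083008, 21.135698318481445), 77.88509368896484) 0.17975745848929026
```

View pics/t2.png

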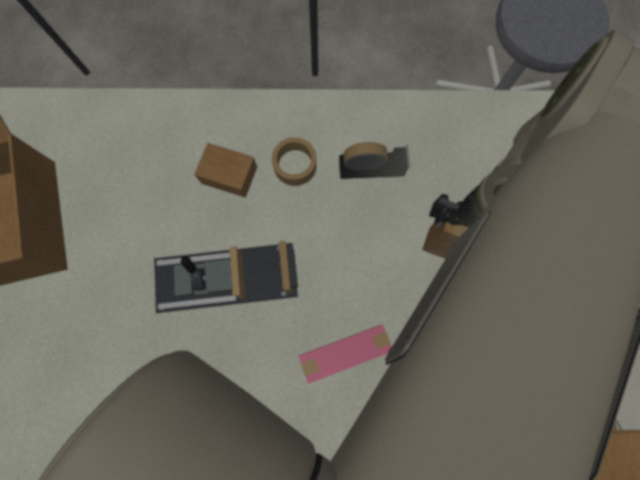

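```bash
cat > wtop.py <<'E'
from h import *
d=cam("wrist"); P=cloud(d); h=cv2.cvtColor(d["image"],cv2.COLOR_RGB2HSV); save(d,"w_last.png")
m=((h[...,1]>70)&(h[...,2]>60)&(abs(P[...,2]-.18)<.012)).astype(np.uint8); m=cv2.morphologyEx(m,cv2.MORPH_OPEN,np.ones((7,7)))
v,u=np.nonzero(m); print(len(u),"px",u.min(),u.max(),v.min(),v.max()); X=P[m>0]
r=cv2.minAreaRect((X[:,:2]*1000).astype(np.float32)); print(r,np.median(X[:,2]))
print("in tool",totool([r[0][0]/1000,r[0][1]/1000,.18]))
for s in (slice(None),): A=np.c_[X[:,:2],np.ones(len(X))]; print("slope",np.linalg.lstsq(A,X[:,2],rcond=None)[0][:2])
E
python3 wtop.py
```

```text
14955 px 255 392 290 415
((584.157958984375, -292.3187255859375), (56.1771354675293, 58.247867584228516), 69.52275085449219) 0.18056553326173522
in tool [-0.01515407  0.00068582 -0.01265021]
slope [ 0.01526609 -0.00548765]
```

View pics/w_last.png

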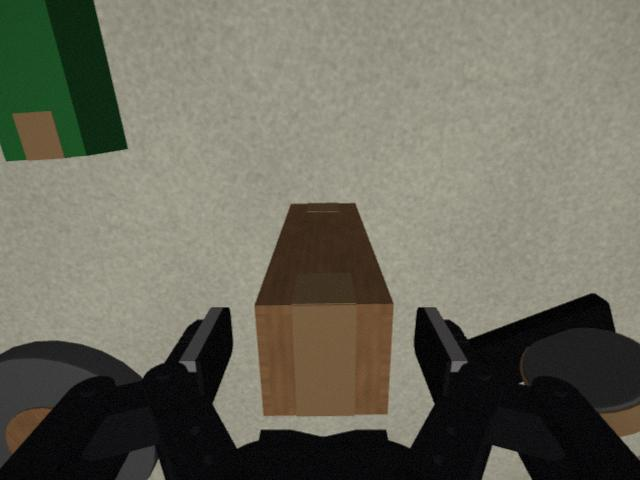

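The picture shows the carton standing upright with its top face at (255–392, 290–415), square to the fingers and 15 mm off in tool x. I'll centre on it, go down and grip.

```bash

python3 -m inch '[[[-0.015,0,0],0],[[-0.015,0,0.02],0],[[-0.015,0,0.04],0],[[-0.015,0,0.04],0],[[-0.015,0,0.04],0]]' 0 >/dev/null
python3 p.py .584 -.292 .128 158.4
python3 -m inch '[[[0,0,0],0],[[0,0,0],0],[[0,0,0],0],[[0,0,0],0],[[0,0,0],0]]' 0.6 50 >/dev/null
python3 -m inch '[[[0,0,-0.03],0],[[0,0,-0.06],0],[[0,0,-0.1],0],[[0,0,-0.13],0],[[0,0,-0.13],0]]' >/dev/null
python3 -m inch '[[[0,0,0],0],[[0,0,0],0]]' >/dev/null
python3 p.py .515 .087 .26 187
```

```text
tcp [ 0.5827 -0.2921  0.1261] yaw 158.35 shift [-0.0012  0.0005 -0.0019] spin -0.05 gap 0.0853 F [ 0.57 -0.2   0.39] M [ 0.012 -0.061 -0.002] t 10.92 j6 -0.21
tcp [ 0.5855 -0.2944  0.2642] yaw 158.35 shift [0.2063 0.3284 0.0033] spin -28.65 gap 0.056 F [-0.17 -0.01 -4.64] M [ 0.011  0.027 -0.009] t 11.92 j6 -0.21
```

```bash

python3 -m inch '[[[0.02,0.03,0],-3],[[0.06,0.09,0],-8],[[0.09,0.14,0],-13],[[0.12,0.19,0],-18],[[0.13,0.21,0],-20]]' >/dev/null
python3 -m inch '[[[0,0,0],0]]' >/dev/null
python3 p.py .515 .087 .26 187
```

```text
tcp [ 0.5434 -0.0857  0.259 ] yaw 178.97 shift [0.0314 0.1721 0.0002] spin -8.03 gap 0.0555 F [-0.28 -0.64 -4.84] M [-0.062  0.111  0.016] t 12.42 j6 -0.29
```

```bash

python3 -m inch '[[[0.006,0.035,0],-2],[[0.013,0.07,0],-4],[[0.02,0.105,0],-6],[[0.026,0.145,0],-8],[[0.031,0.172,0],-8]]' >/dev/null
python3 -m inch '[[[0,0,0],0],[[0,0,0],0],[[0,0,0],0]]' >/dev/null
python3 p.py .515 .087 .139 187
python3 - <<'E'
from h import *
d=cam("side"); save(d,"s3.png")
E
```

```text
tcp [0.5123 0.0894 0.256 ] yaw -172.85 shift [-0.0035 -0.0036  0.1169] spin 0.15 gap 0.0554 F [-0.03 -0.02 -4.21] M [-0.014 -0.047 -0.004] t 13.08 j6 -0.11
```

View pics/s3.png

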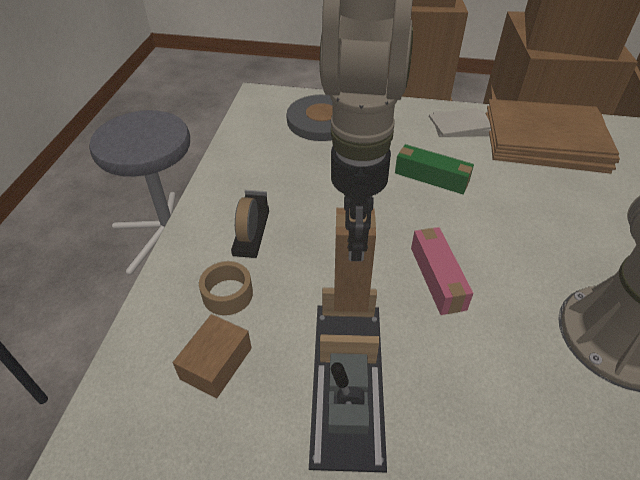

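The carton hangs upright above the bay, at (355,260). I'll lower it onto the plate.

```bash

python3 -m inch '[[[-0.0035,-0.0036,0.03],0],[[-0.0035,-0.0036,0.06],0],[[-0.0035,-0.0036,0.09],0],[[-0.0035,-0.0036,0.105],0],[[-0.0035,-0.0036,0.113],0]]' >/dev/null
python3 -m inch '[[[0,0,0],0],[[0,0,0],0]]' >/dev/null
python3 p.py .515 .087 .134 187
python3 -m inch '[[[0,0,0.002],0],[[0,0,0.004],0],[[0,0,0.006],0]]' >/dev/null
python3 p.py .515 .087 .134 187
```

```text
tcp [0.5136 0.0836 0.1396] yaw -173.18 shift [-0.0019  0.0031  0.0056] spin -0.18 gap 0.0557 F [ 0.02 -0.47 -4.95] M [-0.025  0.017 -0.008] t 13.72 j6 -0.12
tcp [0.5151 0.0834 0.1363] yaw -173.21 shift [-0.0003  0.0036  0.0024] spin -0.21 gap 0.0554 F [-5.79 -0.22 21.03] M [-0.36   1.501 -0.082] t 13.97 j6 -0.12
```

```bash

python3 -m inch '[[[0,0,-0.002],0],[[0,0,-0.002],0]]' >/dev/null
python3 p.py .515 .087 .134 187
python3 -m inch '[[[0,0,-0.002],0],[[0,0,-0.002],0],[[0,0,-0.002],0],[[0,0,-0.002],0],[[0,0,-0.002],0]]' 0 >/dev/null
python3 -m inch '[[[0,0,-0.015],0],[[0,0,-0.04],0],[[0,0,-0.08],0],[[0,0,-0.11],0],[[0,0,-0.11],0]]' >/dev/null
python3 p.py .515 .087 .134 187
sed -i 's/\.18)<\.012/.188)<.012/; s/,\.18\]/,.188]/' wtop.py; python3 wtop.py
```

```text
tcp [0.5165 0.0835 0.14  ] yaw -173.2 shift [0.001  0.0036 0.0061] spin -0.2 gap 0.0554 F [-0.25  0.04 -4.21] M [ 0.017 -0.041  0.   ] t 14.13 j6 -0.12
tcp [0.5205 0.0829 0.2587] yaw -173.2 shift [0.0053 0.0041 0.1247] spin -0.2 gap 0.0857 F [ 1.81 -1.02  0.54] M [ 0.001 -0.075  0.013] t 14.97 j6 -0.12
7763 px 280 371 204 292
((516.9710693359375, 84.89352416992188), (57.289466857910156, 56.16380310058594), 6.7097954750061035) 0.18853749869099148
in tool [0.00245504 0.00193064 0.06781563]
slope [ 0.01808909 -0.00115545]
```

The carton stands square (yaw 6.7°) at jig (+2, -11) mm, with its top at z 0.1885. Next I push the jaw from behind the carriage.

```bash
python3 p.py .468 .306 .2 187
python3 -m inch '[[[0.01,0.04,0],0],[[0.02,0.08,0],0],[[0.025,0.12,0],0],[[0.025,0.16,0],0],[[0.025,0.2,0.01],0]]' 1 30 >/dev/null
python3 p.py .468 .306 .03 187
```

```text
tcp [0.5197 0.0829 0.2558] yaw -173.19 shift [0.0249 0.2274 0.0572] spin -0.19 gap 0.0859 F [-1.25 -0.63  0.22] M [-0.044 -0.054 -0.031] t 15.02 j6 -0.12
tcp [0.4708 0.2803 0.2476] yaw -173.22 shift [-0.      0.0245  0.2178] spin -0.22 gap 0.0256 F [ 0.93 -0.29  0.75] M [-0.013 -0.077  0.01 ] t 15.43 j6 0.27
```

```bash

python3 -m inch '[[[0,0.0265,0.03],0],[[0,0.0265,0.07],0],[[0,0.0265,0.11],0],[[0,0.0265,0.15],0],[[0,0.0265,0.17],0]]' >/dev/null
python3 p.py .468 .306 .03 187
python3 - <<'E'
from h import *
d=cam("side"); save(d,"s4.png")
E
```

```text
tcp [0.4636 0.3063 0.0716] yaw -173.17 shift [-0.0046 -0.001   0.0416] spin -0.17 gap 0.0001 F [-0.97  0.91 -0.31] M [-0.034  0.057 -0.008] t 15.85 j6 0.32
```

View pics/s4.png

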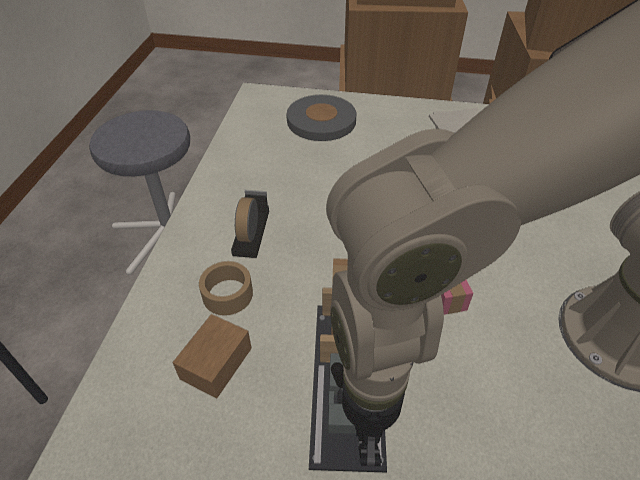

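The fingers are behind the carriage at (372,455), clear of the lever, and the arm only overlaps the carton in perspective. I'll go down and push.

```bash

python3 -m inch '[[[-0.0046,0,0.02],0],[[-0.0046,0,0.042],0],[[-0.0046,0,0.044],0],[[-0.0046,0,0.044],0]]' >/dev/null
python3 p.py .468 .306 .028 187
python3 -m inch '[[[0,-0.005,0],0],[[0,-0.010,0],0],[[0,-0.015,0],0],[[0,-0.02,0],0],[[0,-0.025,0],0]]' >/dev/null
python3 p.py .468 .306 .028 187
python3 -m inch '[[[0,-0.003,0],0],[[0,-0.006,0],0],[[0,-0.009,0],0],[[0,-0.012,0],0],[[0,-0.015,0],0]]' >/dev/null
python3 p.py .468 .306 .028 187
```

```text
tcp [0.4648 0.3053 0.024 ] yaw -173.2 shift [-0.0032  0.0003 -0.004 ] spin -0.2 gap -0.0 F [-0.5  -0.11  0.21] M [ 0.022 -0.021 -0.003] t 16.23 j6 0.31
tcp [0.4685 0.2803 0.025 ] yaw -173.21 shift [-0.0025  0.0256 -0.003 ] spin -0.21 gap 0.0001 F [0.44 1.47 2.13] M [0.452 0.005 0.018] t 16.65 j6 0.27
tcp [0.4706 0.2654 0.0253] yaw -173.2 shift [-0.0022  0.0407 -0.0026] spin -0.2 gap 0.0001 F [-0.32  2.58  1.54] M [ 0.453  0.038 -0.021] t 17.07 j6 0.24
```

```bash

python3 -m inch '[[[0,-0.003,0],0],[[0,-0.006,0],0],[[0,-0.009,0],0],[[0,-0.01,0],0]]' >/dev/null
python3 p.py .468 .306 .028 187
python3 -m inch '[[[0,-0.002,0],0],[[0,-0.004,0],0],[[0,-0.006,0],0]]' >/dev/null
python3 p.py .468 .306 .028 187
python3 -m inch '[[[0,-0.002,0],0],[[0,-0.004,0],0]]' >/dev/null
python3 p.py .468 .306 .028 187
```

```text
tcp [0.4717 0.256  0.0253] yaw -173.18 shift [-0.0022  0.0501 -0.0025] spin -0.18 gap 0.0 F [-1.29  7.11  0.31] M [ 1.038  0.199 -0.008] t 17.4 j6 0.22
tcp [0.4723 0.2513 0.0254] yaw -173.12 shift [-0.0023  0.0549 -0.0022] spin -0.12 gap 0.0001 F [-3.31 14.14  1.1 ] M [ 2.748  0.524 -0.007] t 17.65 j6 0.21
tcp [0.4723 0.2512 0.0255] yaw -172.98 shift [-0.0024  0.0549 -0.0016] spin 0.02 gap -0.0004 F [-3.63 20.85  0.05] M [ 4.341  0.769 -0.033] t 17.82 j6 0.21
```

The jaw is hard against the carton: it stopped at 21 N. I'll back off, rise and look.

```bash

python3 -m inch '[[[0,0.015,0],0],[[0,0.03,0],0],[[0,0.035,-0.03],0],[[0,0.035,-0.07],0],[[0,0.035,-0.11],0]]' >/dev/null
python3 -m inch '[[[0,0,-0.04],0],[[0,0,-0.08],0],[[0,0,-0.08],0]]' >/dev/null
python3 p.py .60 .20 .25 187
cat > jig.py <<'E'
from h import *
B=np.array([.514,.0953]); ex=np.array([.9925,.122]); ey=np.array([-.122,.9925])
for n in("top","side"):
    d=cam(n); P=cloud(d); h=cv2.cvtColor(d["image"],cv2.COLOR_RGB2HSV); save(d,n+"_last.png")
    r=P[...,:2]-B; X=r@ex; Y=r@ey; Z=P[...,2]-.008
    a=(abs(X)<.05)&(Z>.06)&(Z<.08)&(h[...,1]>60)&(Y>0)&(Y<.08); print(n,"slide board y",np.round(np.percentile(Y[a],[2,50,98]),4) if a.any() else 0)
    a=(abs(X)<.04)&(Z>.172)&(Z<.19)&(abs(Y)<.08)&(h[...,1]>60); print(" carton", a.sum(), [np.round(np.percentile(q[a],[2,98]),4) for q in (X,Y,Z)] if a.any() else 0)
    a=(abs(X)<.13)&(Z>.039)&(Z<.15)&(Y>.06)&(Y<.13)&(h[...,2]<45)&(h[...,1]<120)
    if a.any():
        p=np.c_[X[a],Y[a],Z[a]]; print(" lever",len(p),np.round(np.percentile(p,[5,50,95],axis=0),4).tolist())
        top=p[p[:,2]>np.percentile(p[:,2],80)]; bot=p[p[:,2]<np.percentile(p[:,2],30)]; print("  hi",top.mean(0).round(4),"lo",bot.mean(0).round(4))
E
python3 jig.py
```

```text
tcp [0.4733 0.2831 0.224 ] yaw -172.96 shift [-0.1155 -0.0975 -0.0281] spin 0.04 gap 0.0002 F [0.85 0.49 0.45] M [ 0.001 -0.031  0.046] t 18.48 j6 0.26
top slide board y [0.0038 0.0128 0.0193]
 carton 1020 [array([-0.0245,  0.0303]), array([-0.0499,  0.0045]), array([0.1762, 0.1826])]
 lever 238 [[-0.0196, 0.0862, 0.0405], [0.0092, 0.0919, 0.098], [0.0244, 0.1015, 0.1269]]
  hi [0.0196 0.0946 0.1261] lo [-0.0099  0.0931  0.0435]
side slide board y [0.0047 0.0169 0.0214]
 carton 276 [array([0.0161, 0.0309]), array([-0.0485,  0.0066]), array([0.1731, 0.1832])]
 lever 269 [[0.0042, 0.0943, 0.0784], [0.0156, 0.1035, 0.1097], [0.0267, 0.1062, 0.1276]]
  hi [0.0204 0.0975 0.1266] lo [0.0099 0.104  0.0818]
```

View pics/top_last.png

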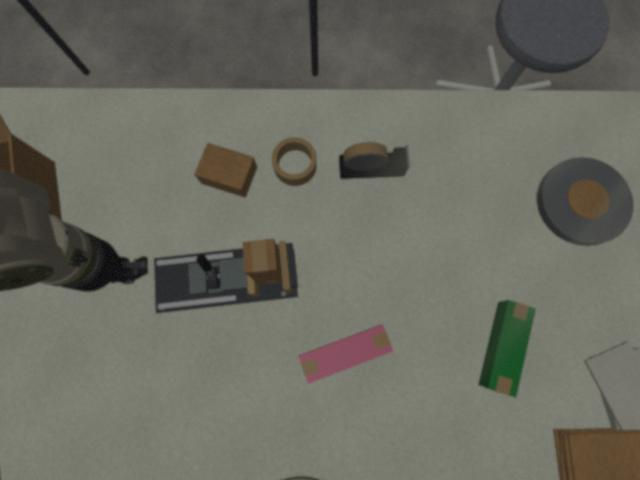

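The top view shows the carton clamped at (262,258) between the boards and the lever at (205,264), still up. The carton is at jig (3, -22) mm, and the lever tip is at about jig x +18 mm, y 96 mm. Now the lever: I'll come in on its far side.

```bash
python3 p.py .577 .2 .224 187
python3 -m inch '[[[-0.03,-0.02,0],0],[[-0.06,-0.04,0],0],[[-0.08,-0.06,0],0],[[-0.095,-0.09,0],0],[[-0.095,-0.095,0],0]]' >/dev/null
python3 -m inch '[[[0,0,0],0]]' >/dev/null
python3 p.py .577 .2 .095 187
```

```text
tcp [0.471  0.2822 0.2176] yaw -172.97 shift [-0.0951 -0.0944 -0.009 ] spin 0.03 gap -0.0001 F [-0.35 -0.54 -0.59] M [0.009 0.028 0.023] t 18.58 j6 0.26
tcp [0.5789 0.1931 0.2095] yaw -173.39 shift [-0.0011  0.0058  0.1146] spin -0.39 gap -0.0 F [-0.13  0.07 -0.38] M [-0.01  -0.024  0.012] t 19.08 j6 0.07
```

```bash

python3 -m inch '[[[0,0.006,0.03],-0.4],[[0,0.006,0.07],-0.4],[[0,0.006,0.11],-0.4],[[0,0.006,0.114],-0.4],[[0,0.006,0.114],-0.4]]' >/dev/null
python3 p.py .577 .2 .095 187
python3 -m inch '[[[0.01,0,0],0],[[0.02,0,0],0],[[0.035,0,0],0],[[0.05,0,0],0],[[0.06,0,0],0]]' >/dev/null
python3 p.py .496 .19 .095 187
```

```text
tcp [0.5719 0.1999 0.0921] yaw -172.94 shift [-0.005  -0.0005 -0.0031] spin 0.06 gap 0.0001 F [ 0.3  -0.75 -0.71] M [ 0.021 -0.026 -0.007] t 19.5 j6 0.07
tcp [0.5133 0.1932 0.0971] yaw -172.9 shift [ 0.0175 -0.001   0.0025] spin 0.1 gap 0.0001 F [0.82 0.18 0.81] M [ 0.028 -0.268 -0.006] t 19.92 j6 0.08
```

```bash

python3 -m inch '[[[0.01,0,0.002],0],[[0.02,0,0.003],0],[[0.03,0,0.004],0],[[0.04,0,0.006],0],[[0.046,0,0.008],0]]' >/dev/null
python3 p.py .445 .183 .075 187
python3 -m inch '[[[0.007,0,0.003],0],[[0.014,0,0.007],0],[[0.02,0,0.011],0],[[0.024,0,0.015],0]]' >/dev/null
python3 p.py .428 .181 .05 187; python3 jig.py | grep -A1 lever
```

```text
tcp [0.4685 0.1882 0.0932] yaw -172.87 shift [ 0.0237 -0.0024  0.0186] spin 0.13 gap -0.0002 F [ 0.29 -0.09 -0.24] M [-0.011 -0.137  0.012] t 20.33 j6 0.09
tcp [0.4443 0.1855 0.0788] yaw -172.86 shift [ 0.0162 -0.0027  0.0291] spin 0.14 gap 0.0001 F [1.67 0.67 0.61] M [ 0.124 -0.463 -0.003] t 20.67 j6 0.1
 lever 184 [[-0.0863, 0.0652, 0.0405], [-0.0683, 0.0908, 0.0752], [0.0095, 0.1015, 0.1366]]
  hi [-0.0655  0.0707  0.1304] lo [-0.0043  0.0936  0.0445]
--
 lever 225 [[-0.0894, 0.0945, 0.051], [-0.0494, 0.1046, 0.074], [-0.0406, 0.1152, 0.1425]]
  hi [-0.0484  0.1128  0.1385] lo [-0.0432  0.1021  0.054 ]
```

```bash

python3 -m inch '[[[0.005,0,0.006],0],[[0.009,0,0.012],0],[[0.012,0,0.018],0],[[0.014,0,0.023],0],[[0.014,0,0.027],0]]' >/dev/null
python3 p.py .428 .181 .05 187
python3 -m inch '[[[0,0,0.003],0],[[0,0,0.006],0],[[0,0,0.008],0]]' >/dev/null
python3 p.py .428 .181 .05 187
```

```text
tcp [0.4286 0.1837 0.0508] yaw -172.86 shift [ 0.001  -0.0026  0.0008] spin 0.14 gap 0.0002 F [ 0.53 -0.86  3.48] M [ 0.03  -0.115 -0.027] t 21.18 j6 0.1
tcp [0.4283 0.1837 0.0471] yaw -172.85 shift [ 0.0007 -0.0026 -0.0029] spin 0.15 gap -0.0 F [-16.81  -7.12  67.49] M [-1.17   3.771 -0.034] t 21.43 j6 0.1
```

The lever hit its stop firmly at z 0.047, as expected for 1.85 rad. Lifting off and checking.

```bash

python3 -m inch '[[[0,0,-0.02],0],[[0,0,-0.05],0],[[-0.0,0,-0.09],0],[[0.0,0,-0.13],0],[[0.0,0,-0.16],0]]' >/dev/null
python3 -m inch '[[[0,0.04,0],0],[[0,0.08,0],0],[[0,0.12,0],0],[[0,0.15,0],0],[[0,0.15,0],0]]' >/dev/null
python3 -m inch '[[[0,0,0],0],[[0,0,0],0]]' >/dev/null
python3 p.py .428 .181 .05 187; python3 jig.py
```

```text
tcp [0.4081 0.3347 0.2074] yaw -172.49 shift [-0.004  -0.1565  0.1558] spin 0.51 gap -0.0002 F [-0.64  0.14 -0.13] M [-0.015  0.005 -0.026] t 22.43 j6 0.39
top slide board y [0.0039 0.0127 0.0193]
 carton 1022 [array([-0.0246,  0.0301]), array([-0.0498,  0.0045]), array([0.1765, 0.1828])]
 lever 267 [[-0.0954, 0.0879, 0.0395], [-0.0633, 0.0943, 0.0425], [0.0112, 0.1018, 0.0464]]
  hi [-0.0682  0.0952  0.0457] lo [-0.0317  0.0941  0.0402]
side slide board y [0.0045 0.0162 0.0211]
 carton 1016 [array([-0.0238,  0.0302]), array([-0.0478,  0.0066]), array([0.1737, 0.1834])]
 lever 103 [[-0.0721, 0.0916, 0.0394], [-0.0617, 0.0976, 0.0421], [-0.049, 0.1046, 0.0454]]
  hi [-0.0657  0.0967  0.0449] lo [-0.0583  0.0999  0.0401]
```

View pics/top_last.png

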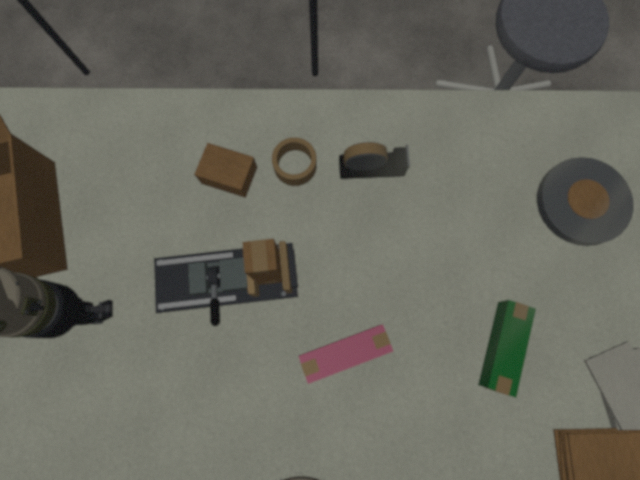

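The lever lies level towards the robot at (214,312), the carton is clamped at (262,258), and the bystanders have not moved. Handing in.

```bash
python3 -c "
from workcell import env
print(env.hand_in())"
```

```text
the job is handed in; nothing more can be done
None
```

I stood the carton heavy end down in the jig, clamped it with the sliding jaw and flipped the lever to its stop. I handed in at 22.5 s; no verdict is reported.

**How it went:** I lifted the carton at its middle, and the wrist moment put the heavy end at the near (robot) side. I then pinched it by the light end so it swung down. At the lightest grip setting it stuck leaning about 25°, so I eased the grip. It swung vertical, then slipped a short way and stood upright on the bench. I gripped it again and set it in the bay.

**Last checks:**

| Item | Measured | Needed |
|---|---|---|
| Carton middle across the jaws (jig x) | +3 mm | within ±30 mm |
| Carton middle between the jaws (jig y) | −22 mm | −27 to −17 mm |
| Carton top above the plate | about 180 mm, so standing flat | – |
| Yaw (measured before clamping) | 6.7°, jig at about 7° | square to the jaws |
| Jaw gap | about 55 mm | 52 to 60 mm |
| Lever | about 1.8 rad, estimated from handle height | above 1.7 rad |
| Bystanders | no movement visible in the last top picture, not re-measured | within 30 mm |

- **Force on the lever:** the fingers pressed with about 67 N for an instant as it hit its stop. That is below the 120 N wrist limit, but more than I intended.
- **Heavy end:** I only checked which end was heavy at the first lift, and did not re-measure it after placing.
- **Budget:** I viewed 11 pictures, one over budget.

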